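# Make up the kit tray for a bracelet order

## Robot

A 6-joint arm with a two-finger parallel gripper is mounted at the origin on the work surface. World frame = base frame: x ahead of the robot, y to its left, z up, the work surface at z = 0. Lengths are in mm, angles in rad, forces in N, time in s.
With the tool pointing down it reaches from about 275 to 1000 mm from the base axis. Payload 8.4 kg.
Tool frame: the origin (TCP) lies between the finger pads; the fingertips stand 22 mm ahead of it and the grasp point (between the pads) lies 3 mm ahead of it (r.nose_length is the z of the fingertips in the tool frame, in mm); z points along the fingers, y is the line along which they close (so a half turn about z gives the same grasp; the last joint's range is limited). The gripper opens to 85 mm and grips with 20 to 120 N. Pads are 22 mm wide; open, the fingers measure 114 mm over their backs; the gripper's body (76 mm by 85 mm) begins 54 mm behind the grasp point. The pads swing forward as they close: fully open they stand 13 mm farther back than shut.
Start: joints at [1.216, 0.353, 1.633, -0, 1.155, -0.002], TCP at [215.953, 586.509, 253.281] pointing down, gripper open.
Joint ranges: [-2.63, 2.63], [-0.92, 2.1], [0.06, 2.66], [-1.3, 4.44], [0, 2.69], [-3.02, 3.02]. Speed limits (rad/s): [2.22, 2.22, 2.79, 3.14, 3.14, 3.14].

## Interface

Orientations are given as [roll, pitch, yaw] about the fixed x, y, z axes, in that order (R = Rz(yaw) Ry(pitch) Rx(roll)).
In Python, from rig import r, cams gives the robot as it stands.
- The arm moves only by the shell command python3 -m handwheel [FORCE], which reads ROWS from standard input. ROWS is a JSON list of rows, 1 to 5 of them, each written [[rx, ry, rz], [dx, dy, dz], opening]: a rotation vector rx, ry, rz in parts of the range, where 1.0 means pi/2 rad, then dx, dy, dz in a scale on which 1.0 is 750 mm, then the opening from 0.0 (shut) to 1.0 (fully open); each row shifts and turns the commanded pose from where the row before left it, along the tool's axes as they then stand; what a row does not reach is not made up. A row lasts 1/12 s, in which the tool goes at most 41.7 mm and 0.125 rad, less where a joint would pass 70% of its speed; a pose out of reach is approached as far as the arm can. The fingers move at their own pace and stop on an object; FORCE is the grip in N (left out, the last holds). Time passes only in rows, so rows that do not move let the fingers close. It prints the time, the measured TCP pose, the force, the opening and the grip force at its end. No shift or turn number may pass 1 either way. Input that does not fit is refused with a message, and nothing moves.
- r.sense(): the state, without advancing time (a new reading comes with each control period).
- cams.grab_frame(name): name is "scene" or "top"; returns the picture (384x512x3 uint8, red, green, blue); there is no depth.
- cams.camera_params(name): a dict with "fx", "fy", "cx", "cy" (pixels), "rvec" (rotation vector, rad) and "tvec" (3), from world to camera coordinates, as OpenCV has them. Camera axes: x right, y down, z forward; pixel columns grow to the right and rows downward; lengths in mm; the calibration is good to about 2 mm. A picture is of the moment at which its call begins. camera_params takes no time and is no camera call.
- r.sign_off(): hands the job in; it is judged then, once.
The state is a dict: "clock": time; "qpos": joint angles; "qvel": joint speeds; "joint_efforts": joint torques, N m; "eef_pos": TCP position; "tcp_rot": TCP orientation; "contact_force": force on the tool from outside, world axes, zero at the start; "wrist_torque": the same for the moment, N m; "opening": opening from 0.0 (shut) to 1.0 (fully open); "grasp_force": force on a finger pad.
Only numpy, scipy, OpenCV 4.12 (cv2) and the standard library are available. Lean on these libraries where they do the work, as an engineer would, in place of code of your own. Each camera call takes 0.05 s, during which the arm holds its last target. There are 200 camera calls.

## Task

Make up the kit tray for this bracelet order: stand the red, purple and grey bead jars upright in the dish of their own colour on the tray, and slide the order's bead sample card flat along the tray floor under the sprung clip, square and centred, until it is fully home against the stop. The amber and blue jars belong to another order: leave them standing where they are.

Things in the scene. Friction and masses are not known exactly. Their poses are not given: they have to be found in the camera images.
- jar_red: closed clear screw-top jar of dark garnet-red beads, a cylinder 40 mm across and 40 mm tall, white lid rim, bead colour seen through the lid; 60 g. Origin: centre of its underside; z up along its axis
- jar_purple: closed clear screw-top jar of purple beads, a cylinder 40 mm across and 40 mm tall, white lid rim, bead colour seen through the lid; 60 g. Origin: centre of its underside; z up along its axis
- jar_grey: closed clear screw-top jar of silver-grey beads, a cylinder 40 mm across and 40 mm tall, white lid rim, bead colour seen through the lid; 60 g. Origin: centre of its underside; z up along its axis
- jar_amber: closed clear screw-top jar of amber-yellow beads, a cylinder 40 mm across and 40 mm tall, white lid rim, bead colour seen through the lid; 60 g. Origin: centre of its underside; z up along its axis. Same jar as the others but not part of this order
- jar_blue: closed clear screw-top jar of blue beads, a cylinder 40 mm across and 40 mm tall, white lid rim, bead colour seen through the lid; 60 g. Origin: centre of its underside; z up along its axis. Same jar as the others but not part of this order
- card: stiff white bead sample card, 110 x 50 x 5 mm, 40 g, lying flat; red, purple and grey sample beads (3.5 mm proud) on its middle 30 mm, ends bare and alike. Origin: centre of underside; x along the length, z up. Slid along the tray floor towards tray +y, its edge lifts the clip (2 to 4 N push). Home: front edge on the stop, card centre at tray x 45, y 51 mm, card x along tray y
- tray: white tray, 224 (x) by 262 mm (y), fixed; floor 3 mm thick, rim 14 mm high. Origin: centre of underside, z up. Card lane: free floor at x 45 mm along y, lined. At its +y end a steel clip 40 mm wide: pin at y 112, 12 mm up; nose sprung down to the floor at y 74; lip flares up 24 deg in front, tip at y 54, 16 mm up; stop block for the card at y 106. Dishes in a row at x -60 mm, y -80, 0, 80
- dish_red: dark red round dish fixed on the tray floor, outside diameter 68 mm, inside diameter 62 mm, rim 8 mm above its underside, its own flat floor 2.5 mm above its underside. Origin: centre of its underside (on the tray floor); z up. Its place in the row of three differs from start to start
- dish_purple: purple round dish fixed on the tray floor, outside diameter 68 mm, inside diameter 62 mm, rim 8 mm above its underside, its own flat floor 2.5 mm above its underside. Origin: centre of its underside (on the tray floor); z up. Its place in the row of three differs from start to start
- dish_grey: light grey round dish fixed on the tray floor, outside diameter 68 mm, inside diameter 62 mm, rim 8 mm above its underside, its own flat floor 2.5 mm above its underside. Origin: centre of its underside (on the tray floor); z up. Its place in the row of three differs from start to start

How it is judged (in metres and radians):
At the end, for the whole second after the job is handed in: Red, purple, grey jars upright (0.1 rad) on the floor of their own dish, within 12 mm of its centre; card flat on the tray floor under the clip, along the lane (0.15 rad), centred within 10 mm, within 8 mm of the stop; amber and blue jars upright, within 25 mm of their start; all at rest (horizontal distance between jar_red and dish_red below 0.012 m and z of jar_red in the frame of dish_red below 0.006 m and angle between each of jar_red, jar_purple, jar_grey, jar_amber, jar_blue's own z axis and vertical below 0.1 rad and linear speed of each of jar_red, jar_purple, jar_grey, card below 0.02 m/s and horizontal distance between jar_purple and dish_purple below 0.012 m and z of jar_purple in the frame of dish_purple below 0.006 m and horizontal distance between jar_grey and dish_grey below 0.012 m and z of jar_grey in the frame of dish_grey below 0.006 m and y of card in the frame of tray above 0.043 m and x of card in the frame of tray between 0.035 and 0.055 m and z of card in the frame of tray below 0.006 m and angle between card's own z axis and vertical below 0.06 rad and angle between the x axis of card and the y axis of tray, either way round below 0.15 rad and distance of each of jar_amber, jar_blue from where it was at the start of the episode below 0.025 m); the robot touches nothing.
It fails at once if the amber jar is moved by more than 25 mm or tipped over (distance of jar_amber from where it was at the start of the episode above 0.025 m or angle between jar_amber's own z axis and vertical above 0.3 rad).
It fails at once if the blue jar is moved by more than 25 mm or tipped over (distance of jar_blue from where it was at the start of the episode above 0.025 m or angle between jar_blue's own z axis and vertical above 0.3 rad).
It also fails if it takes over 115 s, if anything falls off the work surface, if the arm or the gripper's body presses on something with over 40 N, if the wrist force passes 120 N, or if a joint passes its speed limit or range.

## Working session

There is one attempt and no reset: what is moved stays moved. The work goes in short steps, Python scripts to look and compute and a shell command to move; the robot and the scene stay as the last step left them, time stands still between calls to the robot, and variables do not carry over. Pictures are saved under pics/ and viewed, at most 14 in all, crops included, and the job is handed in when it is done.

```bash
ls; mkdir -p pics; python3 - <<'E'
from rig import r,cams
import cv2
for n in("top","scene"):
    cv2.imwrite(f"pics/{n}0.png",cams.grab_frame(n)[:,:,::-1]); print(cams.camera_params(n))
print(r.sense())
E
```

```text
pics
{'fx': 402.9901777129528, 'fy': 402.9901777129528, 'cx': 259.2833238153081, 'cy': 191.5735402713038, 'rvec': array([ 2.19169047, -2.14702525,  0.1777629 ]), 'tvec': array([-60.15943743, 513.29863072, 947.34696498])}
{'fx': 469.5645304803996, 'fy': 469.5645304803996, 'cx': 258.533054108908, 'cy': 197.5602290104225, 'rvec': array([ 1.74698128,  1.46199917, -0.74060494]), 'tvec': array([ -74.95542081, -277.682187  , 1698.81159972])}
{'clock': 0.1, 'qpos': array([ 1.21563648e+00,  3.53592582e-01,  1.63409667e+00, -1.93307731e-05,
        1.15520110e+00, -2.36664881e-03]), 'qvel': array([-0.00106679, -0.00226332, -0.0019503 , -0.00073677,  0.00119113,
        0.00024364]), 'joint_efforts': array([-1.61522985e-03, -6.06345820e+01, -3.42824900e+01, -4.48251356e-07,
        3.84121711e-03,  1.67409928e-05]), 'eef_pos': array([215.78915754, 586.11646629, 252.61239466]), 'tcp_rot': array([-3.14029491e+00,  1.46038730e-05,  2.78880728e+00]), 'contact_force': array([ 0.04970528, -0.88639528,  0.27807448]), 'wrist_torque': array([ 0.04219046, -0.01377071,  0.00913143]), 'grasp_force': 0.0, 'opening': 1.0000704546481392}
```

View pics/top0.png

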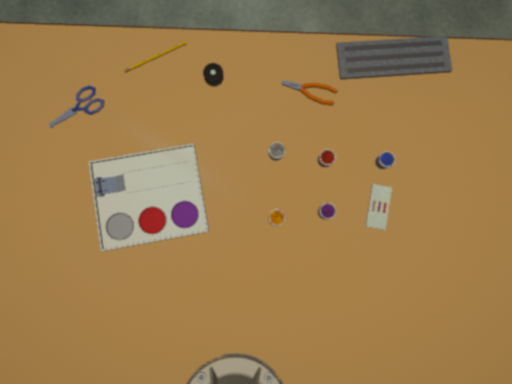

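View pics/scene0.png

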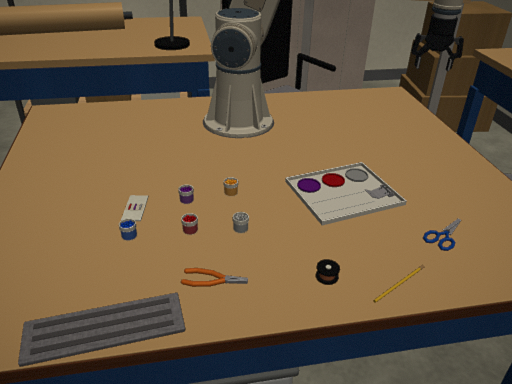

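The top view shows jars grey (277,151), red (327,158), blue (387,160), amber (277,217) and purple (328,212), with the card at (379,207). Dishes are grey (120,227), red (152,220) and purple (185,214), and the clip is near (110,185). In the scene view the same jars are at about rows 185-230.

```bash
cat > h.py <<'E'
import numpy as np,cv2
from rig import r,cams
from scipy.spatial.transform import Rotation as R
def ray(n,uv,z):
    p=cams.camera_params(n);M=cv2.Rodrigues(p["rvec"])[0];t=p["tvec"]
    uv=np.atleast_2d(uv).astype(float)
    d=np.c_[(uv[:,0]-p["cx"])/p["fx"],(uv[:,1]-p["cy"])/p["fy"],np.ones(len(uv))]@M
    c=-M.T@t
    return c+d*((z-c[2])/d[:,2])[:,None]
def proj(n,P):
    p=cams.camera_params(n);K=np.array([[p["fx"],0,p["cx"]],[0,p["fy"],p["cy"]],[0,0,1]])
    return cv2.projectPoints(np.atleast_2d(P).astype(float),p["rvec"],p["tvec"],K,None)[0][:,0]
def hsv(im): return cv2.cvtColor(im,cv2.COLOR_RGB2HSV)
def tool(dw):  # world displacement -> tool axes
    return R.from_euler('xyz',r.sense()["tcp_rot"]).inv().apply(dw)
E
python3 - <<'E'
from h import *
np.set_printoptions(precision=1,suppress=True)
im=cams.grab_frame("top");H=hsv(im)
for nm,z,(u,v) in [("grey",40,(277,151)),("red",40,(327,158)),("blue",40,(387,160)),("amber",40,(277,217)),("purple",40,(328,212)),("dgrey",6,(120,227)),("dred",6,(152,220)),("dpur",6,(185,214)),("card",5,(379,207))]:
    print(nm,im[v,u],H[v,u],ray("top",(u,v),z)[0])
cr=lambda a,b,c,d,k:cv2.resize(im[b:d,a:c,::-1],None,fx=k,fy=k,interpolation=cv2.INTER_NEAREST)
cv2.imwrite("pics/jars.png",cr(262,136,402,236,5.7)); cv2.imwrite("pics/tray.png",cr(82,138,217,258,5))
print(ray("top",[(0,0),(256,192)],0))
E
```

```text
grey [114 110 101] [ 21  29 114] [615.3 -91.1  40. ]
red [121  33  17] [  5 219 121] [ 600.9 -214.7   40. ]
blue [ 49  54 107] [117 138 107] [ 599.7 -364.2   40. ]
amber [157  99   0] [ 19 255 157] [453.  -93.2  40. ]
purple [78 39 79] [149 129  79] [ 467.6 -216.7   40. ]
dgrey [134 131 124] [ 21  19 134] [422.9 289.2   6. ]
dred [154  35  34] [  0 199 154] [441.6 212.4   6. ]
dpur [107  50 120] [144 149 120] [458.  132.3   6. ]
card [115  91 100] [169  53 115] [ 485.9 -353.5    5. ]
[[1010.7  639.8    0. ]
 [ 517.7  -42.4    0. ]]
```

View pics/jars.png

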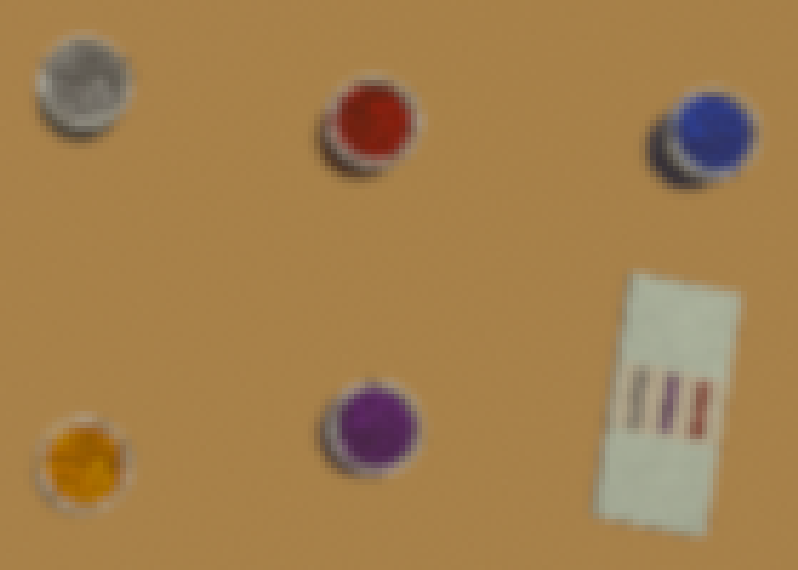

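View pics/tray.png

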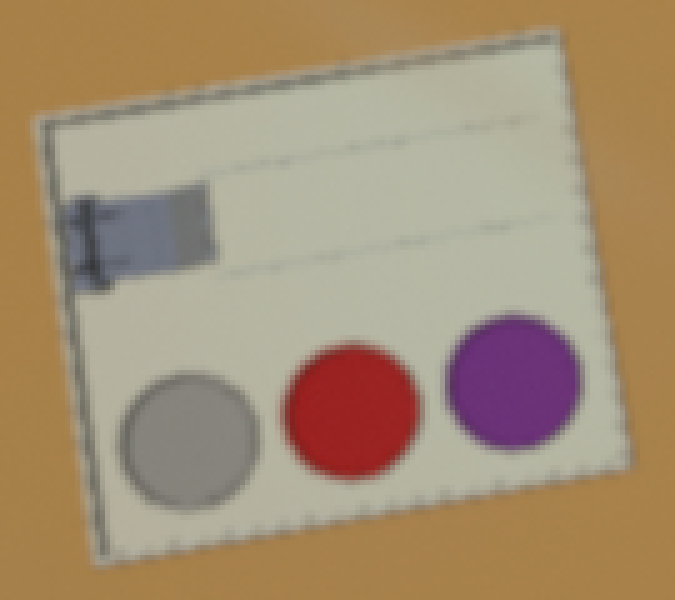

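The first crop shows the red, blue, purple and amber lids as clean colour discs, with the grey lid centred at about (277,150) full frame. The card is at 30 mm sample strips centre (379,207). The second crop shows three discs, the clip nose side facing right and the lane lines running to the right end.

```bash
cat > meas.py <<'E'
from h import *
np.set_printoptions(precision=2,suppress=True)
def blob(m,uv,rad):
    w=np.zeros(m.shape,np.uint8);cv2.circle(w,uv,rad,255,-1)
    c,_=cv2.findContours(cv2.bitwise_and(m.astype(np.uint8)*255,w),cv2.RETR_EXTERNAL,cv2.CHAIN_APPROX_NONE)
    return max(c,key=cv2.contourArea)
def cen(c):
    m=cv2.moments(c);return m["m10"]/m["m00"],m["m01"]/m["m00"],2*np.sqrt(m["m00"]/np.pi)
E
python3 - <<'E'
from meas import *
im=cams.grab_frame("top");H=hsv(im).astype(int);h,s,v=H[...,0],H[...,1],H[...,2]
M={"red":((h<9)|(h>172))&(s>150),"purple":(h>130)&(h<165)&(s>80),"blue":(h>105)&(h<128)&(s>110),"amber":(s>215)&(v>110)&(h>12)&(h<25),"grey":s<75,"bright":(s<75)&(v>100)}
J={}
for n,m,z,uv,rd in [("red","red",40,(327,158),14),("purple","purple",40,(328,212),14),("blue","blue",40,(387,160),14),("amber","amber",40,(277,217),9),("grey","bright",40,(277,150),9),("dred","red",9,(152,220),20),("dpur","purple",9,(185,214),20)]:
    x,y,d=cen(blob(M[m],uv,rd));p=ray("top",(x,y),z)[0];J[n]=p;print(n,x,y,d,p)
g=im[:,:,0].astype(int)
dm=(g<150)&(s<60);x,y,d=cen(blob(dm,(120,226),16));J["dgrey"]=ray("top",(x,y),9)[0];print("dgrey",x,y,d,J["dgrey"])
for n,z,uv,rd in (("card",5,(379,207),30),("tray",14,(148,197),90)):
    c=blob(s<100,uv,rd)
    rc=cv2.minAreaRect(ray("top",c[:,0],z)[:,:2].astype(np.float32));print(n,rc,cv2.boxPoints(rc))
dd=J["dgrey"]-J["dpur"];print("tray yaw from dishes",np.arctan2(dd[1],dd[0])-np.pi/2,np.hypot(*dd[:2]))
# scene camera check
S=cams.grab_frame("scene");Hs=hsv(S).astype(int);h,s=Hs[...,0],Hs[...,1]
for n,m,uv in(("red",((h<9)|(h>172))&(s>130),(190,218)),("purple",(h>130)&(h<168)&(s>70),(186,190)),("blue",(h>105)&(h<128)&(s>110),(128,225))):
    x,y,d=cen(blob(m,uv,14));print(n,x,y,d,"pred lid/mid/base",proj("scene",[J[n],J[n]-[0,0,20]]).ravel())
E
```

```text
red 327.04737732656514 156.69881556683586 11.198843474056307 [ 604.18 -214.88   40.  ]
purple 327.426731078905 210.48792270531402 11.479559785988718 [ 471.28 -215.33   40.  ]
blue 386.5659340659341 158.5934065934066 10.764051215546116 [ 603.25 -363.16   40.  ]
amber 276.16390423572744 217.04972375690608 10.734438914006276 [452.82 -91.16  40.  ]
grey 276.2122905027933 150.4050279329609 15.09668435477122 [616.71 -89.16  40.  ]
dred 151.8856140350877 220.0157894736842 24.592453796829673 [441.35 211.99   9.  ]
dpur 184.2578947368421 214.0442105263158 24.592453796829673 [457.66 133.64   9.  ]
dgrey 119.32846924177396 225.94105865522172 27.233472690941056 [425.29 290.07   9.  ]
card ((487.6112365722656, -352.16748046875), (52.97819519042969, 112.27718353271484), 80.10914611816406) [[ 427.76 -368.62]
 [ 538.37 -387.91]
 [ 547.47 -335.72]
 [ 436.86 -316.43]]
tray ((500.41900634765625, 223.66000366210938), (227.32386779785156, 265.689453125), 11.653982162475586) [[362.27 330.81]
 [415.93  70.59]
 [638.57 116.51]
 [584.9  376.73]]
tray yaw from dishes 0.20408642831269153 159.74397604833504
red 189.89583333333331 228.7113095238095 8.444016491289505 pred lid/mid/base [188.79 217.09 189.28 223.53]
purple 186.1985294117647 198.875 9.304852983362556 pred lid/mid/base [185.23 187.62 185.71 193.78]
blue 129.020979020979 234.87645687645684 9.541311620975605 pred lid/mid/base [126.69 222.73 127.81 229.25]
```

Units first: shifts go in shares of 750 mm and turns go in shares of pi/2 rad. So -0.1176 rad / 1.5708 = -0.0749.

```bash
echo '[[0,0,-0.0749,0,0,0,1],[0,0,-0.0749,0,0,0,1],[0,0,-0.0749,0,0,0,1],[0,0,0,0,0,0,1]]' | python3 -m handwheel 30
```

```text
refused: ROWS must be rows with the three-number parts in brackets of their own. Nothing was moved.
```

The error is about the shape of the input: rows with the three-number parts in brackets of their own. Fixing that and sending the same move.

```bash
echo '[[[0,0,-0.0749],[0,0,0],1],[[0,0,-0.0749],[0,0,0],1],[[0,0,-0.0749],[0,0,0],1],[[0,0,0],[0,0,0],1]]' | python3 -m handwheel 30
for i in 1 2 3 4; do echo '[[[0,0,0],[-0.0213,-0.044,0],1],[[0,0,0],[-0.0213,-0.044,0],1],[[0,0,0],[-0.0213,-0.044,0],1],[[0,0,0],[-0.0213,-0.044,0],1],[[0,0,0],[-0.0213,-0.044,0],1]]' | python3 -m handwheel; done
echo '[[[0,0,0],[-0.0227,-0.0467,0],1],[[0,0,0],[-0.0227,-0.0467,0],1],[[0,0,0],[-0.0227,-0.0467,0],1],[[0,0,0],[-0.0227,-0.0467,0],1],[[0,0,0],[0,0,0],1]]' | python3 -m handwheel
python3 -c "from rig import r;s=r.sense();print(s['eef_pos'],s['tcp_rot'])"
```

```text
clock: 0.58
eef_pos: [215.9, 586.4, 253.1]
tcp_rot: [-3.141, -0.0, -3.136]
contact_force: [0.7, -0.5, 1.0]
opening: 0.999
grasp_force: 0.0
clock: 1.0
eef_pos: [296.3, 419.9, 253.2]
tcp_rot: [-3.142, 0.0, 3.138]
contact_force: [1.2, 1.1, -0.6]
opening: 0.999
grasp_force: 0.0
clock: 1.42
eef_pos: [376.3, 254.9, 253.5]
tcp_rot: [3.141, 0.0, 3.137]
contact_force: [0.8, 0.5, 0.6]
opening: 1.001
grasp_force: 0.0
clock: 1.83
eef_pos: [456.4, 89.7, 253.5]
tcp_rot: [3.141, 0.001, 3.137]
contact_force: [0.4, 1.5, 0.3]
opening: 0.999
grasp_force: 0.0
clock: 2.25
eef_pos: [536.4, -75.4, 253.4]
tcp_rot: [3.142, 0.0, 3.137]
contact_force: [0.2, 0.3, 0.3]
opening: 1.001
grasp_force: 0.0
clock: 2.67
eef_pos: [606.3, -219.3, 253.1]
tcp_rot: [-3.139, 0.002, 3.134]
contact_force: [-0.6, 0.3, 0.6]
opening: 1.001
grasp_force: 0.0
[ 606.33770497 -219.32967249  253.09260768] [-3.13889157e+00  2.24255310e-03  3.13428732e+00]
```

Scaled: 40 mm / 750 = 0.0533, 30 mm / 750 = 0.04.

```bash
echo '[[[0,0,0],[0,0.004,0],1],[[0,0,0],[0,0,0.0533],1],[[0,0,0],[0,0,0.0533],1],[[0,0,0],[0,0,0.0533],1],[[0,0,0],[0,0,0.04],1]]' | python3 -m handwheel
echo '[[[0,0,0],[0,0,0.0267],1],[[0,0,0],[0,0,0.0267],1],[[0,0,0],[0,0,0.02],1],[[0,0,0],[0,0,0.0187],1],[[0,0,0],[0,0,0],1]]' | python3 -m handwheel
python3 - <<'E'
from h import *
for n in ("scene","top"):
    im=cams.grab_frame(n)
    u,v=proj(n,[604,-215,60])[0].astype(int);print(u,v)
    cv2.imwrite(f"pics/g_{n}.png",cv2.resize(im[v-60:v+60,u-60:u+60,::-1],None,fx=4,fy=4))
a=[cv2.imread(f"pics/g_{n}.png") for n in("scene","top")];cv2.imwrite("pics/g.png",cv2.resize(cv2.hconcat(a),(800,400)))
E
```

```text
clock: 3.08
eef_pos: [602.2, -208.6, 100.6]
tcp_rot: [3.14, -0.002, 3.139]
contact_force: [-0.6, 0.4, -0.2]
opening: 1.002
grasp_force: 0.0
clock: 3.5
eef_pos: [602.0, -208.8, 31.7]
tcp_rot: [3.14, -0.004, 3.141]
contact_force: [-0.8, 0.1, 0.1]
opening: 0.999
grasp_force: 0.0
188 210
328 154
```

View pics/g.png

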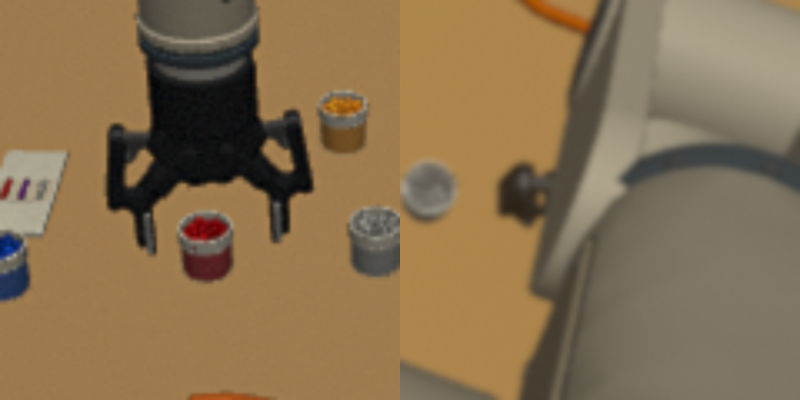

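The fingers straddle the red jar, which sits at about (207,245) in the left panel, with finger midpoint near 215. That is about 6 mm off in y, so I shift -6 and close.

Scaled: -6 mm / 750 = -0.008, -2 mm / 750 = -0.0027.

```bash
echo '[[[0,0,0],[-0.0027,-0.008,0],1],[[0,0,0],[0,0,0],1],[[0,0,0],[0,0,0],0.3],[[0,0,0],[0,0,0],0.3],[[0,0,0],[0,0,0],0.3]]' | python3 -m handwheel 30
echo '[[[0,0,0],[0,0,0],0.3],[[0,0,0],[0,0,0],0.3],[[0,0,0],[0,0,0],0.3],[[0,0,0],[0,0,0],0.3],[[0,0,0],[0,0,0],0.3]]' | python3 -m handwheel
```

```text
clock: 4.02
eef_pos: [606.1, -216.7, 34.8]
tcp_rot: [-3.141, 0.001, 3.141]
contact_force: [-0.1, 0.4, -0.5]
opening: 0.604
grasp_force: 0.0
clock: 4.43
eef_pos: [606.0, -216.5, 34.7]
tcp_rot: [-3.142, 0.0, 3.142]
contact_force: [-2.0, -0.0, 4.7]
opening: 0.456
grasp_force: 30.0
```

Scaled: -40 mm / 750 = -0.0533, -35 mm / 750 = -0.0467.

```bash
echo '[[[0,0,0],[0,0,-0.02],0.3],[[0,0,0],[0,0,-0.0467],0.3],[[0,0,0],[0,0,-0.0533],0.3],[[0,0,0],[0.0173,0.0453,0],0.3],[[0,0,0],[0.0173,0.0453,0],0.3]]' | python3 -m handwheel
echo '[[[0,0,0],[0.0173,0.0453,0],0.3],[[0,0,0],[0.0173,0.0453,0],0.3],[[0,0,0],[0.0173,0.0453,0],0.3],[[0,0,0],[0.0173,0.0453,0],0.3],[[0,0,0],[0.0173,0.0453,0],0.3]]' | python3 -m handwheel
echo '[[[0,0,0],[0.0173,0.0453,0],0.3],[[0,0,0],[0.0173,0.0453,0],0.3],[[0,0,0],[0.0173,0.0453,0],0.3],[[0,0,0],[0.0173,0.0453,0],0.3],[[0,0,0],[0.0173,0.0453,0],0.3]]' | python3 -m handwheel
echo '[[[0,0,0],[0.012,0.0267,0],0.3],[[0,0,0],[0,0,0],0.3],[[0,0,0],[0,0,0],0.3],[[0,0,0],[0,0,0],0.3]]' | python3 -m handwheel
python3 -c "
from meas import *
for i in range(4):
  im=cams.grab_frame('top');print(r.sense()['eef_pos'],r.sense()['tcp_rot'])
cv2.imwrite('pics/p1.png',cams.grab_frame('scene')[120:260,170:420,::-1])"
```

```text
clock: 4.85
eef_pos: [581.9, -149.5, 127.0]
tcp_rot: [-3.14, 0.006, 3.139]
contact_force: [0.1, -0.5, -1.8]
opening: 0.452
grasp_force: 30.4
clock: 5.27
eef_pos: [514.0, 22.9, 124.3]
tcp_rot: [3.142, 0.0, 3.141]
contact_force: [0.6, 0.3, -0.1]
opening: 0.456
grasp_force: 30.4
clock: 5.68
eef_pos: [449.0, 193.0, 124.3]
tcp_rot: [3.142, 0.0, 3.141]
contact_force: [0.3, -0.1, 0.0]
opening: 0.454
grasp_force: 30.4
clock: 6.02
eef_pos: [440.9, 211.3, 124.2]
tcp_rot: [-3.141, -0.0, -3.141]
contact_force: [0.4, -0.5, 0.1]
opening: 0.458
grasp_force: 30.5
[441.14 210.92 124.22] [-3.14 -0.    3.14]
[441.25 210.7  124.21] [-3.14 -0.    3.14]
[441.29 210.62 124.22] [-3.14 -0.    3.14]
[441.31 210.64 124.24] [-3.14 -0.    3.14]
```

View pics/p1.png

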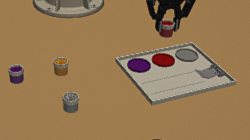

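The red jar is held upright at about (167,28) in the crop, over the tray near the red dish (162,60). Next is to lower it.

Scaled: 30 mm / 750 = 0.04, 14 mm / 750 = 0.0187.

```bash
echo '[[[0,0,0],[0,0.0013,0.04],0.3],[[0,0,0],[0,0,0.04],0.3],[[0,0,0],[0,0,0.0187],0.3],[[0,0,0],[0,0,0.008],0.3],[[0,0,0],[0,0,0.004],0.3]]' | python3 -m handwheel
echo '[[[0,0,0],[0,0,0],0.3],[[0,0,0],[0,0,0.0013],0.3],[[0,0,0],[0,0,0],0.3],[[0,0,0],[0,0,0],0.62],[[0,0,0],[0,0,0],0.62]]' | python3 -m handwheel
echo '[[[0,0,0],[0,0,0],0.62],[[0,0,0],[0,0,0],0.62],[[0,0,0],[0,0,-0.0133],0.62],[[0,0,0],[0,0,-0.04],0.62],[[0,0,0],[0,0,-0.0533],0.62]]' | python3 -m handwheel
```

```text
clock: 6.68
eef_pos: [440.6, 211.9, 40.4]
tcp_rot: [-3.141, -0.002, 3.141]
contact_force: [1.1, 0.5, -0.4]
opening: 0.458
grasp_force: 30.5
clock: 7.1
eef_pos: [441.5, 212.7, 41.0]
tcp_rot: [3.141, 0.001, -3.142]
contact_force: [0.4, 0.3, 0.0]
opening: 0.618
grasp_force: 0.0
clock: 7.52
eef_pos: [439.0, 211.6, 119.6]
tcp_rot: [-3.139, -0.005, -3.142]
contact_force: [0.8, 0.6, -0.5]
opening: 0.623
grasp_force: 0.0
```

Scaled: -35.6 mm / 750 = -0.0475, -2.5 mm / 750 = -0.0033.

```bash
for i in 1 2; do echo '[[[0,0,0],[-0.0033,-0.0475,0],0.9],[[0,0,0],[-0.0033,-0.0475,0],0.9],[[0,0,0],[-0.0033,-0.0475,0],0.9],[[0,0,0],[-0.0033,-0.0475,0],0.9],[[0,0,0],[-0.0033,-0.0475,0],0.9]]' | python3 -m handwheel; done
echo '[[[0,0,0],[-0.0033,-0.0475,0],0.9],[[0,0,0],[-0.0033,-0.0475,0],0.9],[[0,0,0],[0,0,0],0.9],[[0,0,0],[0,0,0],0.9],[[0,0,0],[0,0,0],0.9]]' | python3 -m handwheel
python3 -c "
from meas import *
for i in range(2): im=cams.grab_frame('top');print(r.sense()['eef_pos'])
u,v=proj('scene',[441,212,45])[0].astype(int);a=cams.grab_frame('scene')[v-40:v+40,u-50:u+50,::-1]
u,v=proj('top',[441,212,45])[0].astype(int);b=im[v-40:v+40,u-50:u+50,::-1]
cv2.imwrite('pics/p2.png',cv2.resize(cv2.hconcat([a,b]),(800,320)))"
```

```text
clock: 7.93
eef_pos: [453.4, 33.1, 121.2]
tcp_rot: [3.142, 0.001, -3.141]
contact_force: [0.4, 0.2, 0.3]
opening: 0.902
grasp_force: 0.0
clock: 8.35
eef_pos: [465.8, -145.3, 121.1]
tcp_rot: [-3.141, 0.001, 3.142]
contact_force: [0.3, 0.0, -0.7]
opening: 0.906
grasp_force: 0.0
clock: 8.77
eef_pos: [470.5, -214.5, 120.6]
tcp_rot: [3.141, -0.0, 3.141]
contact_force: [0.6, -0.2, 0.1]
opening: 0.901
grasp_force: 0.0
[ 470.57 -213.9   120.49]
[ 470.66 -213.64  120.45]
```

View pics/p2.png

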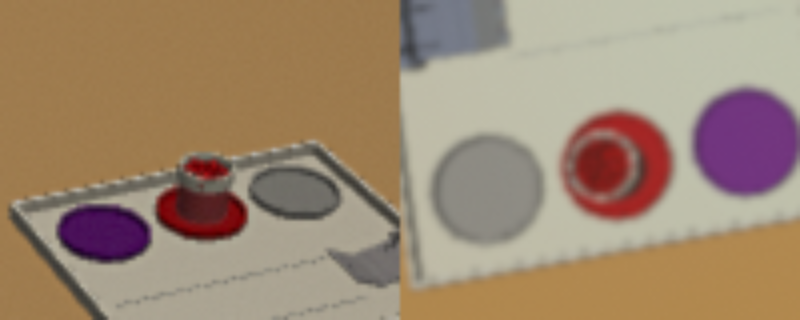

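The red jar stands upright in its dish: the lid is at (602,166) and the dish at (617,165) in the right panel, and that offset matches the parallax of the 45 mm lid height.

Scaled: 35 mm / 750 = 0.0467, 30 mm / 750 = 0.04.

```bash
echo '[[[0,0,0],[0,-0.0013,0.0467],0.9],[[0,0,0],[0,0,0.04],0.9],[[0,0,0],[0,0,0.02],0.9],[[0,0,0],[0,0,0.008],0.9],[[0,0,0],[0,0,0],0.9]]' | python3 -m handwheel
echo '[[[0,0,0],[0,0,0],0.3],[[0,0,0],[0,0,0],0.3],[[0,0,0],[0,0,0],0.3],[[0,0,0],[0,0,0],0.3],[[0,0,0],[0,0,0],0.3]]' | python3 -m handwheel
echo '[[[0,0,0],[0,0,0],0.3],[[0,0,0],[0,0,-0.02],0.3],[[0,0,0],[0,0,-0.0467],0.3],[[0,0,0],[0,0,-0.0533],0.3],[[0,0,0],[0,0,0],0.3]]' | python3 -m handwheel
```

```text
clock: 9.33
eef_pos: [470.2, -214.4, 33.2]
tcp_rot: [3.14, -0.003, -3.14]
contact_force: [-0.3, 0.4, 0.0]
opening: 0.897
grasp_force: 0.0
clock: 9.75
eef_pos: [471.8, -216.0, 35.7]
tcp_rot: [-3.141, 0.002, 3.142]
contact_force: [1.0, 1.0, 5.5]
opening: 0.458
grasp_force: 29.7
clock: 10.17
eef_pos: [474.6, -217.4, 131.2]
tcp_rot: [-3.137, 0.009, 3.141]
contact_force: [1.9, -0.8, -0.5]
opening: 0.458
grasp_force: 30.6
```

```bash
for i in 1 2; do echo '[[[0,0,0],[0.0017,0.0464,0],0.3],[[0,0,0],[0.0017,0.0464,0],0.3],[[0,0,0],[0.0017,0.0464,0],0.3],[[0,0,0],[0.0017,0.0464,0],0.3],[[0,0,0],[0.0017,0.0464,0],0.3]]' | python3 -m handwheel; done
echo '[[[0,0,0],[0,0,0],0.3],[[0,0,0],[0,0,0],0.3],[[0,0,0],[0,0,0],0.3],[[0,0,0],[0,0,0],0.3],[[0,0,0],[0,0,0],0.3]]' | python3 -m handwheel
```

```text
clock: 10.58
eef_pos: [464.5, -40.4, 125.1]
tcp_rot: [-3.141, 0.002, 3.141]
contact_force: [1.1, 0.2, -0.7]
opening: 0.454
grasp_force: 30.7
clock: 11.0
eef_pos: [458.0, 134.1, 125.1]
tcp_rot: [3.141, 0.002, 3.142]
contact_force: [1.3, -0.2, -1.6]
opening: 0.461
grasp_force: 30.7
clock: 11.42
eef_pos: [458.0, 131.3, 124.4]
tcp_rot: [-3.142, 0.0, 3.14]
contact_force: [0.3, 0.5, -1.5]
opening: 0.459
grasp_force: 30.8
```

Scaled: 30 mm / 750 = 0.04, 1.5 mm / 750 = 0.002.

```bash
echo '[[[0,0,0],[0,0.002,0.04],0.3],[[0,0,0],[0,0,0.04],0.3],[[0,0,0],[0,0,0.0187],0.3],[[0,0,0],[0,0,0.008],0.3],[[0,0,0],[0,0,0.004],0.3]]' | python3 -m handwheel
echo '[[[0,0,0],[0,0,0],0.3],[[0,0,0],[0,0,0.0013],0.3],[[0,0,0],[0,0,0],0.3],[[0,0,0],[0,0,0],0.62],[[0,0,0],[0,0,0],0.62]]' | python3 -m handwheel
echo '[[[0,0,0],[0,0,0],0.62],[[0,0,0],[0,0,0],0.62],[[0,0,0],[0,0,-0.0133],0.62],[[0,0,0],[0,0,-0.04],0.62],[[0,0,0],[0,0,-0.0533],0.62]]' | python3 -m handwheel
echo '[[[0,0,0],[0,0,0],0.62],[[0,0,0],[0,0,0],0.62],[[0,0,0],[0,0,0],0.62],[[0,0,0],[0,0,0],0.62]]' | python3 -m handwheel
```

```text
clock: 11.83
eef_pos: [457.0, 132.6, 40.9]
tcp_rot: [-3.141, -0.003, 3.14]
contact_force: [-13.2, -6.4, 51.6]
opening: 0.459
grasp_force: 35.5
clock: 12.25
eef_pos: [458.6, 133.8, 40.9]
tcp_rot: [3.141, 0.001, 3.141]
contact_force: [-0.1, -0.5, 0.1]
opening: 0.623
grasp_force: 0.0
clock: 12.67
eef_pos: [455.9, 133.2, 119.6]
tcp_rot: [-3.14, -0.005, -3.142]
contact_force: [0.5, 0.0, 1.1]
opening: 0.619
grasp_force: 0.0
clock: 13.0
eef_pos: [457.2, 133.6, 119.7]
tcp_rot: [-3.141, -0.001, -3.142]
contact_force: [0.0, -0.7, -0.1]
opening: 0.624
grasp_force: 0.0
```

Scaled: -28 mm / 750 = -0.0373, -20 mm / 750 = -0.0267.

```bash
echo '[[[0,0,0],[-0.0267,-0.0373,0],0.9],[[0,0,0],[-0.0267,-0.0373,0],0.9],[[0,0,0],[-0.0267,-0.0373,0],0.9],[[0,0,0],[-0.0267,-0.0373,0],0.9],[[0,0,0],[-0.0267,-0.0373,0],0.9]]' | python3 -m handwheel
echo '[[[0,0,0],[-0.0267,-0.0373,0],0.9],[[0,0,0],[-0.0267,-0.0373,0],0.9],[[0,0,0],[-0.0267,-0.0373,0],0.9],[[0,0,0],[0,0,0],0.9],[[0,0,0],[0,0,0],0.9]]' | python3 -m handwheel
echo '[[[0,0,0],[0,0,0.0467],0.9],[[0,0,0],[0,0,0.04],0.9],[[0,0,0],[0,0,0.02],0.9],[[0,0,0],[0,0,0.0067],0.9],[[0,0,0],[0,0,0],0.9]]' | python3 -m handwheel
python3 -c "
from meas import *
im=cams.grab_frame('scene');print(r.sense()['eef_pos'])
u,v=proj('scene',[617,-90,40])[0].astype(int);a=im[v-40:v+40,u-50:u+50,::-1]
im=cams.grab_frame('top')
u,v=proj('top',[441,212,45])[0].astype(int);b=im[v-40:v+40,u-50:u+50,::-1]
cv2.imwrite('pics/p3.png',cv2.resize(cv2.hconcat([a,b]),(800,320)))"
```

```text
clock: 13.42
eef_pos: [557.8, -7.6, 118.8]
tcp_rot: [3.142, -0.003, -3.141]
contact_force: [0.5, -0.1, -0.5]
opening: 0.9
grasp_force: 0.0
clock: 13.83
eef_pos: [617.7, -91.5, 118.5]
tcp_rot: [3.141, -0.002, 3.139]
contact_force: [-1.1, 0.1, -0.1]
opening: 0.9
grasp_force: 0.0
clock: 14.25
eef_pos: [615.8, -89.0, 33.3]
tcp_rot: [3.141, -0.005, -3.141]
contact_force: [0.6, 0.6, 0.4]
opening: 0.899
grasp_force: 0.0
[617.03 -89.31  34.73]
```

View pics/p3.png

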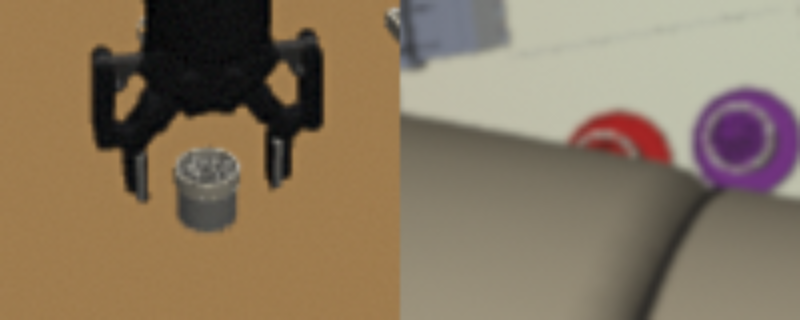

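The grey jar sits centred between the fingers at about (206,190), and the purple jar is upright in its dish at (740,135). I close and carry.

Scaled: -40 mm / 750 = -0.0533, 31.6 mm / 750 = 0.0421.

```bash
echo '[[[0,0,0],[0,0,0],0.3],[[0,0,0],[0,0,0],0.3],[[0,0,0],[0,0,0],0.3],[[0,0,0],[0,0,0],0.3],[[0,0,0],[0,0,0],0.3]]' | python3 -m handwheel
echo '[[[0,0,0],[0,0,0],0.3],[[0,0,0],[0,0,-0.02],0.3],[[0,0,0],[0,0,-0.0467],0.3],[[0,0,0],[0,0,-0.0533],0.3],[[0,0,0],[0,0,0],0.3]]' | python3 -m handwheel
for i in 1 2; do echo '[[[0,0,0],[0.0213,0.0421,0],0.3],[[0,0,0],[0.0213,0.0421,0],0.3],[[0,0,0],[0.0213,0.0421,0],0.3],[[0,0,0],[0.0213,0.0421,0],0.3],[[0,0,0],[0.0213,0.0421,0],0.3]]' | python3 -m handwheel; done
echo '[[[0,0,0],[0.0213,0.0421,0],0.3],[[0,0,0],[0.0213,0.0421,0],0.3],[[0,0,0],[0,0,0],0.3],[[0,0,0],[0,0,0],0.3],[[0,0,0],[0,0,0],0.3]]' | python3 -m handwheel
echo '[[[0,0,0],[0,0,0],0.3],[[0,0,0],[0,0,0],0.3]]' | python3 -m handwheel
```

```text
clock: 14.77
eef_pos: [618.6, -90.3, 36.6]
tcp_rot: [-3.141, 0.002, 3.141]
contact_force: [-1.6, 0.7, 5.5]
opening: 0.457
grasp_force: 29.7
clock: 15.18
eef_pos: [622.2, -90.9, 132.9]
tcp_rot: [-3.14, 0.011, 3.141]
contact_force: [2.5, -0.9, -0.1]
opening: 0.457
grasp_force: 30.5
clock: 15.6
eef_pos: [537.2, 68.9, 125.8]
tcp_rot: [3.141, 0.001, 3.141]
contact_force: [0.3, 0.4, -1.0]
opening: 0.456
grasp_force: 30.6
clock: 16.02
eef_pos: [457.2, 227.2, 125.8]
tcp_rot: [3.141, 0.001, 3.141]
contact_force: [0.1, 0.4, -1.2]
opening: 0.456
grasp_force: 30.6
clock: 16.43
eef_pos: [426.0, 289.0, 125.5]
tcp_rot: [3.142, 0.001, -3.141]
contact_force: [0.7, -0.7, -0.7]
opening: 0.458
grasp_force: 30.7
clock: 16.6
eef_pos: [426.5, 288.0, 125.3]
tcp_rot: [-3.142, 0.0, 3.14]
contact_force: [-0.1, 0.2, -0.6]
opening: 0.458
grasp_force: 30.7
```

Scaled: 30 mm / 750 = 0.04, 12 mm / 750 = 0.016.

```bash
echo '[[[0,0,0],[0.0013,0.0027,0.04],0.3],[[0,0,0],[0,0,0.04],0.3],[[0,0,0],[0,0,0.016],0.3],[[0,0,0],[0,0,0.0067],0.3],[[0,0,0],[0,0,0.004],0.3]]' | python3 -m handwheel
echo '[[[0,0,0],[0,0,0.0027],0.3],[[0,0,0],[0,0,0.0013],0.3],[[0,0,0],[0,0,0.0013],0.3],[[0,0,0],[0,0,0],0.62],[[0,0,0],[0,0,0],0.62]]' | python3 -m handwheel
echo '[[[0,0,0],[0,0,0],0.62],[[0,0,0],[0,0,0],0.62],[[0,0,0],[0,0,-0.0133],0.62],[[0,0,0],[0,0,-0.04],0.62],[[0,0,0],[0,0,-0.0533],0.62]]' | python3 -m handwheel
echo '[[[0,0,0],[0,0,0],0.9],[[0,0,0],[0,0,0],0.9],[[0,0,0],[0,0,0],0.9],[[0,0,0],[0,0,0],0.9]]' | python3 -m handwheel
```

```text
clock: 17.02
eef_pos: [425.1, 290.1, 44.6]
tcp_rot: [-3.141, -0.001, 3.14]
contact_force: [-0.4, -0.4, -0.5]
opening: 0.456
grasp_force: 30.7
clock: 17.43
eef_pos: [425.3, 291.3, 41.9]
tcp_rot: [3.141, 0.001, -3.142]
contact_force: [-0.7, 0.8, 0.9]
opening: 0.621
grasp_force: 0.0
clock: 17.85
eef_pos: [423.2, 289.9, 120.5]
tcp_rot: [-3.139, -0.005, -3.142]
contact_force: [0.5, 0.4, -0.5]
opening: 0.618
grasp_force: 0.0
clock: 18.18
eef_pos: [424.3, 290.6, 120.7]
tcp_rot: [-3.141, -0.001, -3.142]
contact_force: [0.1, -0.1, -0.5]
opening: 0.902
grasp_force: 0.0
```

```bash
for i in 1 2 3; do echo '[[[0,0,0],[-0.0068,-0.048,0],0.7],[[0,0,0],[-0.0068,-0.048,0],0.7],[[0,0,0],[-0.0068,-0.048,0],0.7],[[0,0,0],[-0.0068,-0.048,0],0.7],[[0,0,0],[-0.0068,-0.048,0],0.7]]' | python3 -m handwheel 40; done
echo '[[[0,0,0],[-0.0068,-0.048,0],0.7],[[0,0,0],[-0.0068,-0.048,0],0.7],[[0,0,0],[-0.0068,-0.048,0],0.7],[[0,0,0.0554],[0,0,0],0.7],[[0,0,0.0554],[0,0,0],0.7]]' | python3 -m handwheel
echo '[[[0,0,0],[0,0,0],0.7],[[0,0,0],[0,0,0],0.7],[[0,0,0],[0,0,0],0.7],[[0,0,0],[0,0,0],0.7]]' | python3 -m handwheel
python3 - <<'E'
from meas import *
print(r.nose_length)
im=cams.grab_frame("top");s=r.sense();print(s["eef_pos"],s["tcp_rot"],s["qpos"])
im=cv2.hconcat([im[160:280,270:430],im[180:280,80:240] if 0 else cv2.resize(im[130:260,80:220],(160,120))])
im2=cams.grab_frame("scene");im2=cv2.resize(im2[130:290,60:460],(800,320))
cv2.imwrite("pics/p4.png",cv2.vconcat([cv2.resize(im,(800,280)),im2])[:,:,::-1])
E
```

```text
clock: 18.6
eef_pos: [449.4, 109.3, 120.1]
tcp_rot: [-3.141, -0.002, -3.141]
contact_force: [1.0, -0.1, -1.1]
opening: 0.699
grasp_force: 0.0
clock: 19.02
eef_pos: [475.0, -70.7, 120.1]
tcp_rot: [3.141, -0.002, -3.142]
contact_force: [1.3, -0.1, 0.1]
opening: 0.701
grasp_force: 0.0
clock: 19.43
eef_pos: [500.5, -250.5, 119.8]
tcp_rot: [3.14, -0.002, 3.141]
contact_force: [1.6, -0.8, -0.5]
opening: 0.701
grasp_force: 0.0
clock: 19.85
eef_pos: [516.0, -358.8, 119.4]
tcp_rot: [3.141, -0.002, 2.961]
contact_force: [-0.7, -0.3, -0.2]
opening: 0.699
grasp_force: 0.0
clock: 20.18
eef_pos: [516.6, -356.4, 120.9]
tcp_rot: [3.141, -0.001, 2.97]
contact_force: [0.7, 1.3, 0.8]
opening: 0.7
grasp_force: 0.0
22.0
[ 516.75 -356.49  121.06] [ 3.14 -0.    2.97] [-0.61  0.5   1.73 -0.    0.91 -2.01]
```

View pics/p4.png

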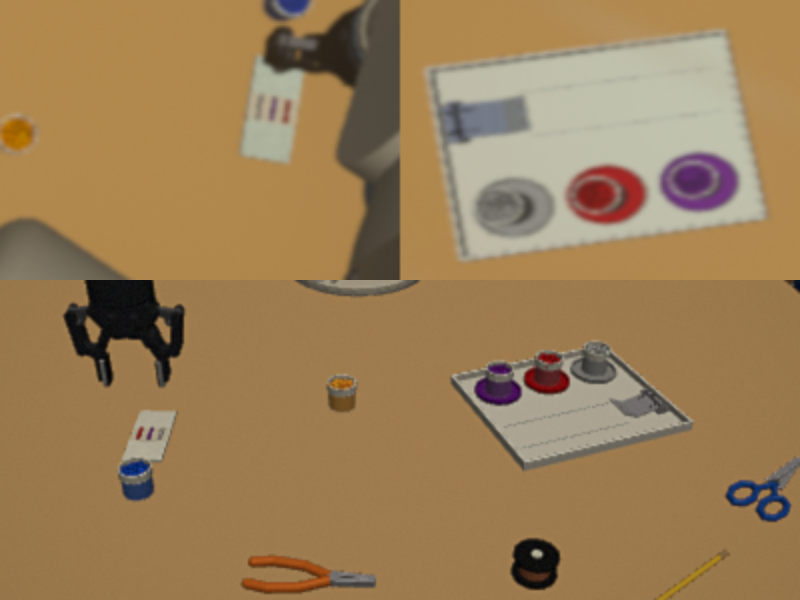

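All three jars stand upright in their dishes (lids at (503,205), (598,192), (692,178)). The amber and blue jars are undisturbed and the gripper is above the card's far end. Descending.

Scaled: 35 mm / 750 = 0.0467, 30 mm / 750 = 0.04.

```bash
echo '[[[0,0,0],[0,0,0.0467],0.7],[[0,0,0],[0,0,0.04],0.7],[[0,0,0],[0,0,0.0213],0.7],[[0,0,0],[0,0,0.0107],0.7],[[0,0,0],[0,0,0.0053],0.7]]' | python3 -m handwheel
echo '[[[0,0,0],[0,0,0],0.7],[[0,0,0],[0,0,0],0.7],[[0,0,0],[0,0,0.0027],0.7],[[0,0,0],[0,0,0.0027],0.7],[[0,0,0],[0,0,0],0.7]]' | python3 -m handwheel
for i in 1 2 3; do echo '[[[0,0,0],[0,0,0.0013],0.7],[[0,0,0],[0,0,0],0.7]]' | python3 -m handwheel; done
```

```text
clock: 20.7
eef_pos: [516.3, -356.4, 27.1]
tcp_rot: [3.141, -0.002, 2.968]
contact_force: [0.4, 0.3, 0.6]
opening: 0.702
grasp_force: 0.0
clock: 21.12
eef_pos: [517.0, -357.2, 24.8]
tcp_rot: [-3.141, 0.001, 2.968]
contact_force: [0.6, -0.1, 0.7]
opening: 0.697
grasp_force: 0.0
clock: 21.28
eef_pos: [516.8, -357.0, 23.4]
tcp_rot: [-3.141, 0.0, 2.968]
contact_force: [0.9, -0.3, -0.2]
opening: 0.694
grasp_force: 0.0
clock: 21.45
eef_pos: [516.7, -357.0, 22.2]
tcp_rot: [3.142, -0.0, 2.968]
contact_force: [0.0, 0.2, 0.1]
opening: 0.699
grasp_force: 0.0
clock: 21.62
eef_pos: [516.7, -356.9, 21.1]
tcp_rot: [3.141, -0.0, 2.968]
contact_force: [0.3, -0.3, -0.2]
opening: 0.699
grasp_force: 0.0
```

Scaled: 1 mm / 750 = 0.0013.

```bash
for i in 1 2 3; do echo '[[[0,0,0],[0,0,0.0013],0.7],[[0,0,0],[0,0,0],0.7]]' | python3 -m handwheel|grep -E 'eef|cont'; done
```

```text
eef_pos: [516.7, -356.9, 20.1]
contact_force: [0.7, 0.2, -0.1]
eef_pos: [516.7, -357.0, 19.1]
contact_force: [0.7, -0.0, -0.1]
eef_pos: [516.7, -356.9, 18.1]
contact_force: [-0.0, -0.6, 0.3]
```

```bash
echo '[[[0,0,0],[0,0,0],0.4],[[0,0,0],[0,0,0],0.4],[[0,0,0],[0,0,0],0.4],[[0,0,0],[0,0,0],0.4],[[0,0,0],[0,0,0],0.4]]' | python3 -m handwheel 40
echo '[[[0,0,0],[0,0,0],0.4],[[0,0,0],[0,0,0],0.4],[[0,0,0],[0,0,-0.0133],0.4],[[0,0,0],[0,0,-0.0267],0.4],[[0,0,0],[0,0,0],0.4]]' | python3 -m handwheel
```

```text
clock: 22.53
eef_pos: [517.4, -357.4, 19.4]
tcp_rot: [-3.141, 0.001, 2.968]
contact_force: [-1.5, 0.8, 9.1]
opening: 0.561
grasp_force: 46.1
clock: 22.95
eef_pos: [518.3, -358.1, 51.5]
tcp_rot: [-3.14, 0.004, 2.968]
contact_force: [0.7, -0.6, -0.4]
opening: 0.567
grasp_force: 41.7
```

```bash
python3 - <<'E'
from meas import *
im=cams.grab_frame("scene");s=r.sense();print(s["eef_pos"],s["tcp_rot"],s["opening"],s["grasp_force"])
u,v=proj("scene",[517,-357,40])[0].astype(int)
cv2.imwrite("pics/p5.png",cv2.resize(im[v-50:v+50,u-60:u+60,::-1],None,fx=4,fy=4))
E
```

```text
[ 517.94 -357.82   50.29] [-3.14  0.    2.97] 0.5650157540069681 41.6916024684906
```

View pics/p5.png

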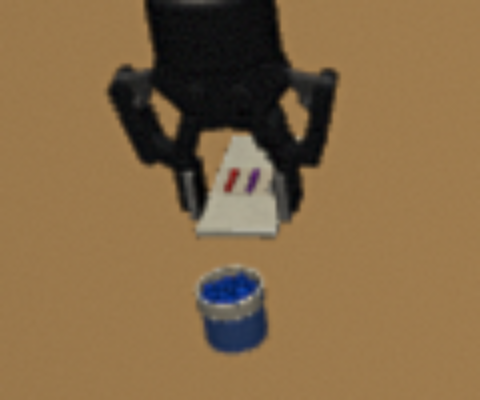

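The card is held level between the pads, front end back at (240,140), and blue is untouched at (233,310).

Scaled: -30 mm / 750 = -0.04.

```bash
echo '[[[0,0,0],[0,0,-0.04],0.4],[[0,0,0],[0,0,-0.04],0.4],[[0,0,0],[0,0,0],0.4]]' | python3 -m handwheel|grep eef
for i in 1 2 3; do echo '[[[0,0,0],[0.0045,0.0467,0],0.4],[[0,0,0],[0.0045,0.0467,0],0.4],[[0,0,0],[0.0045,0.0467,0],0.4],[[0,0,0],[0.0045,0.0467,0],0.4],[[0,0,0],[0.0045,0.0467,0],0.4]]' | python3 -m handwheel|grep eef; done
for i in 1 2; do echo '[[[0,0,0.076],[0,0,0],0.4],[[0,0,0.076],[0,0,0],0.4],[[0,0,0.076],[0,0,0],0.4],[[0,0,0.076],[0,0,0],0.4],[[0,0,0.076],[0,0,0],0.4]]' | python3 -m handwheel|grep eef; done
echo '[[[0,0,0],[0,0,0],0.4],[[0,0,0],[0,0,0],0.4],[[0,0,0],[0,0,0],0.4],[[0,0,0],[0,0,0],0.4]]' | python3 -m handwheel
python3 - <<'E'
from meas import *
cams.grab_frame("top");im=cams.grab_frame("top");s=r.sense();print(s["eef_pos"],s["tcp_rot"])
a=cv2.resize(im[120:260,75:225],(400,373));b=cv2.resize(cams.grab_frame("scene")[110:250,270:420],(400,373))
cv2.imwrite("pics/p6.png",cv2.hconcat([a,b])[:,:,::-1])
E
```

```text
eef_pos: [519.1, -358.6, 113.0]
eef_pos: [529.8, -180.1, 107.7]
eef_pos: [543.4, -4.7, 107.7]
eef_pos: [556.9, 170.6, 107.6]
eef_pos: [557.0, 169.0, 107.5]
eef_pos: [557.0, 168.8, 107.5]
clock: 25.67
eef_pos: [557.3, 168.9, 108.1]
tcp_rot: [-3.141, 0.0, 1.776]
contact_force: [0.0, -0.4, -0.5]
opening: 0.565
grasp_force: 41.9
[557.39 168.89 108.21] [-3.14  0.    1.78]
```

View pics/p6.png

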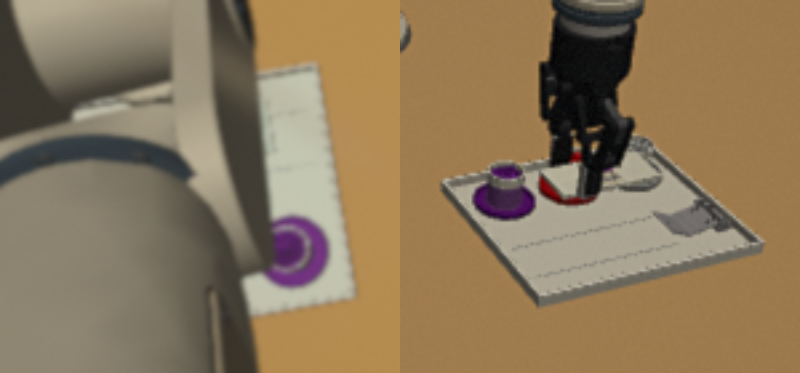

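The card is held level above the lane with the gripper at about (590,150) in the right panel, and the lane and clip below are clear. I lower it.

Units first: shifts go in shares of 750 mm and turns go in shares of pi/2 rad. So 30 mm / 750 = 0.04, 25 mm / 750 = 0.0333.

```bash
echo '[[[0,0,0],[0,0,0.04],0.4],[[0,0,0],[0,0,0.0333],0.4],[[0,0,0],[0,0,0.02],0.4],[[0,0,0],[0,0,0.0107],0.4],[[0,0,0],[0,0,0.004],0.4]]' | python3 -m handwheel|grep -E 'eef|cont'
echo '[[[0,0,0],[0,0,0],0.4],[[0,0,0],[0,0,0],0.4],[[0,0,0],[0,0,0],0.4]]' | python3 -m handwheel|grep -E 'eef|cont'
for i in 1 2 3; do echo '[[[0,0,0],[0,0,0.0013],0.4],[[0,0,0],[0,0,0],0.4]]' | python3 -m handwheel|grep -E 'eef|cont'; done
```

```text
eef_pos: [556.7, 168.7, 26.0]
contact_force: [-0.2, 0.1, -1.0]
eef_pos: [558.2, 169.2, 28.4]
contact_force: [-0.2, 0.6, -0.6]
eef_pos: [557.9, 169.1, 27.0]
contact_force: [-0.1, 0.7, -1.2]
eef_pos: [557.5, 168.9, 25.5]
contact_force: [-0.3, -0.4, -0.9]
eef_pos: [557.4, 168.9, 24.2]
contact_force: [0.4, -0.1, -0.2]
```

Scaled: 1 mm / 750 = 0.0013.

```bash
for i in 1 2 3 4; do echo '[[[0,0,0],[0,0,0.0013],0.4],[[0,0,0],[0,0,0],0.4]]' | python3 -m handwheel|grep -E 'eef|cont'; done
```

```text
eef_pos: [557.3, 168.9, 23.1]
contact_force: [-0.5, -0.4, -0.2]
eef_pos: [557.5, 168.9, 22.5]
contact_force: [-1.3, 0.1, 2.3]
eef_pos: [557.5, 169.0, 22.4]
contact_force: [-4.7, -1.9, 15.3]
eef_pos: [557.5, 169.0, 22.3]
contact_force: [-7.9, -3.1, 28.0]
```

Scaled: 10 mm / 750 = 0.0133, -1.8 mm / 750 = -0.0024.

```bash
echo '[[[0,0,0],[0,0,-0.0024],0.4],[[0,0,0],[0,0,0],0.4],[[0,0,0],[0.008,0,0],0.4],[[0,0,0],[0.0133,0,0],0.4],[[0,0,0],[0.0133,0,0],0.4]]' | python3 -m handwheel|grep -E 'eef|rot|cont|gra'
echo '[[[0,0,0],[0.0107,0,0],0.4],[[0,0,0],[0.008,0,0],0.4],[[0,0,0],[0.0053,0,0],0.4],[[0,0,0],[0.0053,0,0],0.4],[[0,0,0],[0,0,0],0.4]]' | python3 -m handwheel|grep -E 'eef|rot|cont|gra'
echo '[[[0,0,0],[0.0053,0,0],0.4],[[0,0,0],[0.0053,0,0],0.4],[[0,0,0],[0.0053,0,0],0.4],[[0,0,0],[0,0,0],0.4]]' | python3 -m handwheel|grep -E 'eef|rot|cont|gra'
```

```text
eef_pos: [552.9, 194.0, 22.4]
tcp_rot: [3.141, 0.001, 1.774]
contact_force: [1.0, -6.3, 7.2]
grasp_force: 46.3
eef_pos: [548.3, 215.9, 22.4]
tcp_rot: [3.141, 0.001, 1.775]
contact_force: [0.9, -3.1, 8.0]
grasp_force: 46.6
eef_pos: [545.9, 227.3, 22.4]
tcp_rot: [3.141, 0.001, 1.774]
contact_force: [2.0, -6.0, 8.3]
grasp_force: 46.8
```

Scaled: 3 mm / 750 = 0.004.

```bash
for i in 1 2 3; do echo '[[[0,0,0],[0.004,0,0],0.4],[[0,0,0],[0.004,0,0],0.4],[[0,0,0],[0,0,0],0.4],[[0,0,0],[0,0,0],0.4]]' | python3 -m handwheel|grep -E 'eef|cont'; done
echo '[[[0,0,0],[0.004,0,0],0.4],[[0,0,0],[0.0027,0,0],0.4],[[0,0,0],[0,0,0],0.4],[[0,0,0],[0,0,0],0.4]]' | python3 -m handwheel|grep -E 'eef|cont'
```

```text
eef_pos: [544.7, 233.1, 22.4]
contact_force: [1.0, -5.2, 7.7]
eef_pos: [543.5, 238.9, 22.4]
contact_force: [1.7, -6.9, 7.6]
eef_pos: [542.3, 244.8, 22.4]
contact_force: [1.3, -6.3, 8.4]
eef_pos: [541.3, 249.6, 22.4]
contact_force: [1.1, -7.6, 8.0]
```

```bash
for i in 1 2 3 4 5 6; do echo '[[[0,0,0],[0.0013,0,0],0.4],[[0,0,0],[0,0,0],0.4],[[0,0,0],[0,0,0],0.4]]' | python3 -m handwheel|grep -E 'eef|cont'; done
```

```text
eef_pos: [541.1, 250.4, 22.4]
contact_force: [2.3, -7.9, 7.9]
eef_pos: [540.9, 251.3, 22.4]
contact_force: [1.2, -8.2, 7.5]
eef_pos: [540.8, 252.3, 22.4]
contact_force: [0.8, -8.5, 8.7]
eef_pos: [540.5, 253.3, 22.4]
contact_force: [2.0, -7.6, 8.8]
eef_pos: [540.5, 253.6, 22.4]
contact_force: [2.8, -12.5, 9.9]
eef_pos: [540.4, 253.7, 22.4]
contact_force: [4.5, -16.6, 10.0]
```

The force rises at y=253.5, so the card is on the stop. I relax, release and retreat.

Scaled: -1.5 mm / 750 = -0.002.

```bash
echo '[[[0,0,0],[-0.002,0,0],0.4],[[0,0,0],[0,0,0],0.7],[[0,0,0],[0,0,0],0.7],[[0,0,0],[0,0,0],0.7],[[0,0,0],[0,0,0],0.7]]' | python3 -m handwheel
echo '[[[0,0,0],[0,0,-0.0133],0.7],[[0,0,0],[0,0,-0.04],0.7],[[0,0,0],[0,0,-0.0533],0.7],[[0,0,0],[0,0,-0.0533],0.7],[[0,0,0],[0,0,0],0.7]]' | python3 -m handwheel
for i in 1 2; do echo '[[[0,0,0],[-0.0467,0,0],0.7],[[0,0,0],[-0.0467,0,0],0.7],[[0,0,0],[-0.0467,0,0],0.7],[[0,0,0],[-0.0467,0,0],0.7],[[0,0,0],[-0.0467,0,0],0.7]]' | python3 -m handwheel|grep eef; done
echo '[[[0,0,0],[0,0,0],0.7],[[0,0,0],[0,0,0],0.7],[[0,0,0],[0,0,0],0.7],[[0,0,0],[0,0,0],0.7]]' | python3 -m handwheel|grep cont
python3 - <<'E'
from meas import *
im=cams.grab_frame("top")
a=cv2.resize(im[130:260,80:220],(430,400));b=cv2.resize(cams.grab_frame("scene")[150:250,270:420],None,fx=3,fy=3);b=cv2.resize(b,(370,400))
cv2.imwrite("pics/p7.png",cv2.hconcat([a,b])[:,:,::-1])
H=hsv(im).astype(int);c=np.array([500.4,223.7])
Rm=np.array([[.9794,-.202],[.202,.9794]])
def ty(u,z): return (ray("top",u,z)[:,:2]-c)@Rm
# sample-bead strip + jar lids in tray frame; expected dish/card positions at matching height
h,s,v=H[...,0],H[...,1],H[...,2]
u=proj("top",[534,283,6])[0].astype(int);x0,y0=u[0]-22,u[1]-16
for n,m in(("red",((h<9)|(h>172))&(s>70)),("pur",(h>125)&(h<=172)&(s>35))):
    q=np.argwhere(m[y0:y0+32,x0:x0+44]);print(n,len(q),ty((q[:,::-1]+[x0,y0]).mean(0),8) if len(q) else "")
for n,m,uv,z in(("amber",(s>215)&(v>110)&(h>12)&(h<25),(277,217),40),("blue",(h>105)&(h<128)&(s>110),(387,160),40)):
    try: print(n,ray("top",cen(blob(m,uv,14))[:2],z))
    except Exception as e: print(n,e)
E
```

```text
clock: 32.07
eef_pos: [539.5, 254.9, 21.8]
tcp_rot: [-3.141, -0.0, 1.774]
contact_force: [-0.8, -0.2, -0.6]
opening: 0.701
grasp_force: 0.0
clock: 32.48
eef_pos: [543.6, 256.6, 150.3]
tcp_rot: [3.131, -0.003, 1.774]
contact_force: [1.7, 1.0, 1.0]
opening: 0.699
grasp_force: 0.0
eef_pos: [575.2, 81.9, 142.9]
eef_pos: [610.5, -89.8, 142.8]
contact_force: [0.0, -0.4, -0.4]
red 4 [[31.66 47.29]]
pur 2 [[45.75 47.73]]
amber max() iterable argument is empty
blue [[ 603.25 -363.16   40.  ]]
```

View pics/p7.png

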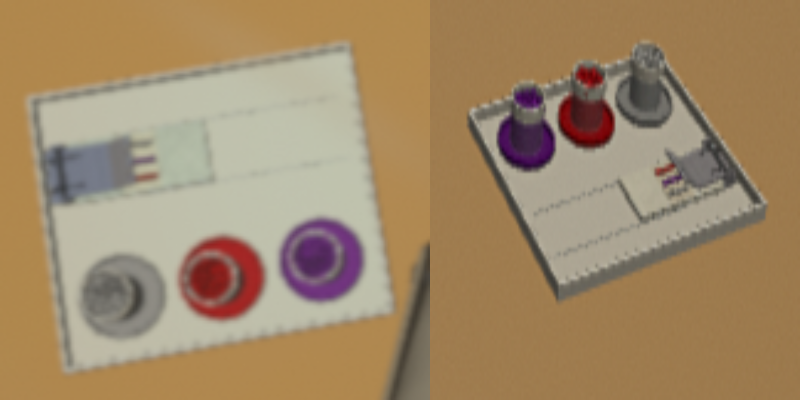

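The card lies flat and square in the lane under the clip, with the purple sample row at tray x ≈ 46 mm. All three jars are upright and centred in their dishes once parallax is allowed for, blue has not moved, and the robot is clear.

```bash
python3 -c "
from rig import r
print(r.sign_off())"
```

```text
the job is handed in; nothing more can be done
None
```

The job is handed in, with no verdict returned: the red, purple and grey jars look upright and centred in their own dishes, the card is under the clip and was pushed until it met the stop, blue has not moved, and amber was never approached, though the arm hid it in the last picture.

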